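# Lay the tilted circuit board flat in its ratchet holder

### The arm

A 6-joint arm with a two-finger parallel gripper is mounted at the origin on the work surface. World frame = base frame: x ahead of the robot, y to its left, z up, the work surface at z = 0. Lengths are in m, angles in degrees, forces in N, time in s.
With the tool pointing down it reaches from about 0.325 to 1 m from the base axis. Payload 5.1 kg.
Tool frame: the origin (TCP) lies at the very end of the fingers, on their centre line; the grasp point (between the pads) lies 19 mm behind it (hold_point_z is the distance from the TCP to the grasp point, in m); z points along the fingers, y is the line along which they close (so a half turn about z gives the same grasp; the last joint's range is limited). The gripper opens to 85 mm and grips with 20 to 120 N. Pads are 22 mm wide; open, the fingers measure 114 mm over their backs; the gripper's body (76 mm by 85 mm) begins 54 mm behind the grasp point. The pads swing forward as they close: fully open they stand 13 mm farther back than shut.
Start: joints at [63.22, 7.093, 94.555, -0, 78.352, -4.733], TCP at [0.244, 0.602, 0.231] pointing down, gripper open.
Joint ranges: [-149.61, 149.61], [-58.7, 133.49], [1.44, 155.28], [-77.14, 257.14], [18.33, 153.61], [-166.67, 166.67]. Speed limits (degrees/s): [147.25, 147.25, 180, 180, 180, 180].

### API

Orientations are given as [roll, pitch, yaw] about the fixed x, y, z axes, in that order (R = Rz(yaw) Ry(pitch) Rx(roll)).
In Python, from cell import observe, snapshot, get_calibration, sign_off, boxes_of, masks_of, hold_point_z gives the robot as it stands. The module is installed in compiled form; this text tells all that it offers.
- The arm moves only by the tool apply_moves, never from a script. Its argument "targets" is a list of rows, each an object with "travel": the shift along the tool's x, y, z in m, a list of three; "angular": the turn, a rotation vector about the tool's x, y, z in degrees, a list of three. In form: [{"travel": [tx, ty, tz], "angular": [wx, wy, wz]}, ...]. A call has exactly 10 rows; each row shifts and turns the commanded pose from where the row before left it, along the tool's axes as they then stand; what a row does not reach is not made up. A row lasts 1/12 s, in which the tool goes at most 41.7 mm and 7.16 degrees, less where a joint would pass 70% of its speed; a pose out of reach is approached as far as the arm can. A call with a gripper value outside its range is refused whole. "grip" is the finger opening in m, from 0 to 0.0854, set as the call begins (left out, the last holds). The fingers move at their own pace and stop on an object; "newtons" is the grip in N (left out, the last holds). Time passes only in rows, so rows that do not move let the fingers close, or fill a call up. It gives the time, the measured TCP pose, the force, the opening and the grip force at its end, in the units of the state.
- observe(): the state, without advancing time (a new reading comes with each control period).
- snapshot(name): name is "scene" or "top"; returns the picture (384x512x3 uint8, red, green, blue); there is no depth.
- get_calibration(name): a dict with "fx", "fy", "cx", "cy" (pixels), "cam_to_world" (4x4, takes a point from camera to world coordinates). Camera axes: x right, y up, looking along -z (the intrinsics and any distortion apply to the point x, -y, -z); pixel columns grow to the right and rows downward; lengths in m; the calibration is good to about 2 mm. A picture is of the moment at which its call begins. get_calibration takes no time and is no camera call.
- sign_off(): hands the job in; it is judged then, once.
Trained networks look in the newest picture that a camera, given by its name, has taken for a name from the list of things; names that differ only in an ending like _2 or _b are one class to them, and where a whole thing is asked for, a point or a joint stands for the part that bears it (a point fixed in the world has none). Each returns a list of dicts, best first, with "conf" (0 to 1); they miss things now and then, are a little off and sometimes report something else, mostly with a low value. They report only what shows in the picture. A call takes as long as a camera call.
- boxes_of(camera, name): "extent" ([left, top, width, height] in pixels, round what is visible of it).
- masks_of(camera, name): "pixels" (384x512 bool, what is visible of it) and "extent" ([left, top, width, height] in pixels, round what is visible of it).
The state is a dict: "time": time; "joints": joint angles; "qvel": joint speeds; "tau": joint torques, N m; "ee_pos": TCP position; "eef_rot": TCP orientation; "contact_force": force on the tool from outside, world axes, zero at the start; "moment": the same for the moment, N m; "width": opening from 0.0 (shut) to 1.0 (fully open); "gripper_force": force on a finger pad.
Only numpy, scipy, OpenCV 4.12 (cv2) and the standard library are available. Lean on these libraries where they do the work, as an engineer would, in place of code of your own. Each camera call takes 0.05 s, during which the arm holds its last target. There are 200 camera calls.

### The job

The circuit board on the bench stands tilted in its ratchet holder: press the pawl's thumb paddle down until the pawl snaps over and stays clear of the teeth, then push the frame down gently by its front rail until it lies fully flat on its rests, and leave the pawl off. Do it with the fingertips alone, gripping and lifting nothing. Keep off the board itself and leave the tools and parts around the holder where they are.

Things in the scene. Friction and masses are not known exactly. Their poses are not given: they have to be found in the camera images.
- holder: the tilting circuit-board holder, fixed to the bench: a base of aluminium bars 310 mm (x) by 224 mm (y), with bearing and pawl posts out to 160 mm either side of its middle. Origin on the bench under the middle of the base; its x axis points from the front rail to the hinge (away from the robot, within 0.28 rad), y to the robot's left, z up
- hinge (a point): the middle of the hinge line of the tilting frame, 110 mm along the holder's +x from its origin and 60 mm above the bench; the hinge line runs along the holder's y axis
- frame (a joint): tilt of the aluminium frame carrying the board, rad: 0 = flat on its rests, positive = front raised (starts 0.40 to 0.62, ends at 0.95). Its stiff hinge holds it at any angle; with the pawl off, 2 to 5 N on the front rail moves it down and it stays where left. With the pawl in, it can be raised but sinks at most 0.16 rad before a tooth stops it; do not force it
- rail (a point): middle of the top face of the frame's front rail: flat aluminium bar, 260 mm long (holder y), 32 mm wide, 14 mm thick, on the raised edge nearest the robot, 240 mm from the hinge line and 7 mm above the frame's mid-plane. It swings down and towards the robot; flat, it is 67 mm above the bench. The board begins 23 mm behind the rail's inner edge
- pawl (a joint): turn of the ratchet pawl, rad: 0 to 0.2 = nose in the teeth of the steel quadrant on the frame's +y side, 0.70 = off, against its stop. A spring detent holds it at either end: it snaps over to off past 0.35 to 0.45 and then stays
- paddle (a point): middle of the top face of the pawl's black ribbed thumb paddle, 36 mm (holder x) by 32 mm (y), 7 mm thick, 205 mm to the +y side of the holder's middle line and 59 mm clear of the frame's side bar; top about 140 mm above the bench with the pawl in. Pressed with about 3 N it drops about 40 mm (to 103 mm above the bench when off) and swings about 11 mm towards the robot. Nothing stands under it
- pivot (a point): centre of the pawl's pivot shaft in the paddle's plane, 36 mm along the holder's +x from its origin, 108 mm above the bench; it runs along the holder's y. The paddle is the end of a 62 mm lever from here towards the robot
- board: the green circuit board, 176 by 226 mm, clipped in the frame, with parts up to 16 mm tall on its top; origin at its middle, x along the frame from rail to hinge, z out of its top. Not to be touched
- multimeter: orange and black hand multimeter, 180 x 88 x 50 mm, lying well to the right of the holder; origin under its middle. Bystander
- screwdriver: screwdriver, 190 mm long, lying to the left of the holder, outboard of the paddle; origin under its middle. Bystander
- cutters: side cutters with blue handles, 130 mm long and 15 mm tall, lying to the right of the holder, nearer the robot than the red board; origin under the joint. Bystander
- solder_reel: metal reel of solder, 60 mm across, 48 mm tall, standing to the left of the holder, outboard of the paddle and further from the robot; origin under its middle. Bystander
- flux_bottle: small white bottle, 48 mm across, 115 mm tall, standing well to the left of the holder; origin under its middle. Bystander
- red_board: small red circuit board on brass feet, 86 x 56 x 24 mm, just to the right of the holder; origin under its middle. Bystander

How it is judged:
By the outcome, as a careful person would: the job done as asked, in the order asked, and still so for the second after the job is handed in, with the robot touching nothing.
It also fails if it takes over 48 s, if anything falls off the work surface, if the arm or the gripper's body presses on something with over 40 N, if the wrist force passes 120 N, or if a joint passes its speed limit or range.

## Working session

There is one attempt and no reset: what is moved stays moved. The work goes in short steps, Python scripts to look and compute and a tool call to move; the robot and the scene stay as the last step left them, time stands still between calls to the robot, and variables do not carry over. Pictures are saved under pics/ and viewed, at most 10 in all, crops included, and the job is handed in when it is done.

Besides the shell and the picture viewer there is one more tool, called after "Request:" by a JSON object that holds its "op" and its "data", one argument or row to a line. apply_moves: Moves the arm, as the interface text tells. Its arguments: {"type":"object","properties":{"targets":{"type":"array"},"grip":{"type":"number"},"newtons":{"type":"number"}},"required":["targets"]}

```bash
mkdir -p pics
python3 - <<'E'
from cell import *
import cv2,numpy as np
s=observe();print(s)
for c in("scene","top"):
    cv2.imwrite(f"pics/{c}0.png",snapshot(c)[:,:,::-1]);k=get_calibration(c);print(c,k)
    for n in("paddle","rail","pivot","holder","board","frame"):
        print(n,[(round(d["conf"],2),np.round(d["extent"]).tolist()) for d in boxes_of(c,n)[:2]])
E
```

```text
{'time': 0.0, 'joints': array([ 6.32205079e+01,  7.13355159e+00,  9.46350231e+01,  7.28025158e-04,
        7.83517490e+01, -4.73215357e+00]), 'qvel': array([-0.0021119 ,  0.12888971, -0.02787114,  0.00035049,  0.10117507,
       -0.02039753]), 'tau': array([ 2.77285553e-04, -4.23589325e+01, -3.65461743e+01, -2.35878761e-04,
        6.68854831e-03,  2.95605639e-05]), 'ee_pos': array([0.24373154, 0.60190708, 0.23004268]), 'eef_rot': array([-1.79880145e+02, -1.06367246e-02,  1.57952503e+02]), 'contact_force': array([-0.09261538,  0.9989748 ,  0.14756459]), 'moment': array([ 0.02536014,  0.02195677, -0.02298874]), 'gripper_force': 0.0, 'width': 1.001573135095008}
scene {'fx': 409.3817461517112, 'fy': 409.3817461517112, 'cx': 257.88996063664507, 'cy': 187.9016737745166, 'cam_to_world': array([[-0.42951496, -0.48216988,  0.76356343,  1.55687355],
       [ 0.90300872, -0.23830572,  0.35747118,  0.39703428],
       [ 0.00959969,  0.84304365,  0.53775947,  0.81780743],
       [ 0.        ,  0.        ,  0.        ,  1.        ]])}
paddle [(0.6, [246.0, 197.0, 42.0, 25.0])]
rail [(0.6, [170.0,
[... 298 characters left out ...]
4.23901970981572, 'cy': 189.4566915741274, 'cam_to_world': array([[-1.06009514e-03,  9.88261898e-01, -1.52765496e-01,
         4.16741419e-01],
       [-9.99999013e-01, -9.06800302e-04,  1.07313438e-03,
        -8.68713407e-02],
       [ 9.22010026e-04,  1.52766483e-01,  9.88261884e-01,
         1.18007532e+00],
       [ 0.00000000e+00,  0.00000000e+00,  0.00000000e+00,
         1.00000000e+00]])}
paddle [(0.64, [208.0, 150.0, 31.0, 32.0]), (0.38, [208.0, 143.0, 126.0, 94.0])]
rail [(0.77, [229.0, 138.0, 99.0, 88.0])]
pivot []
holder [(0.84, [205.0, 140.0, 130.0, 100.0])]
board [(0.88, [241.0, 158.0, 77.0, 53.0]), (0.18, [67.0, 167.0, 25.0, 19.0])]
frame [(0.95, [227.0, 137.0, 100.0, 92.0])]
```

Run:
```python
import cv2
a=cv2.imread("pics/top0.png")[110:260,170:370];cv2.imwrite("pics/topc.png",cv2.resize(a,(800,600),interpolation=cv2.INTER_CUBIC))
a=cv2.imread("pics/scene0.png")[120:270,140:340];cv2.imwrite("pics/scenec.png",cv2.resize(a,(800,600),interpolation=cv2.INTER_CUBIC))
```

```text
(no output)
```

View pics/topc.png

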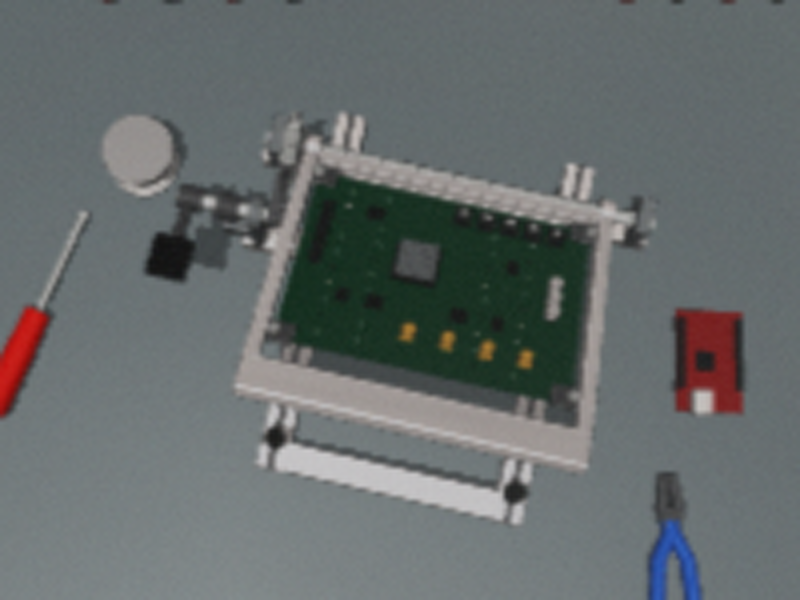

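View pics/scenec.png

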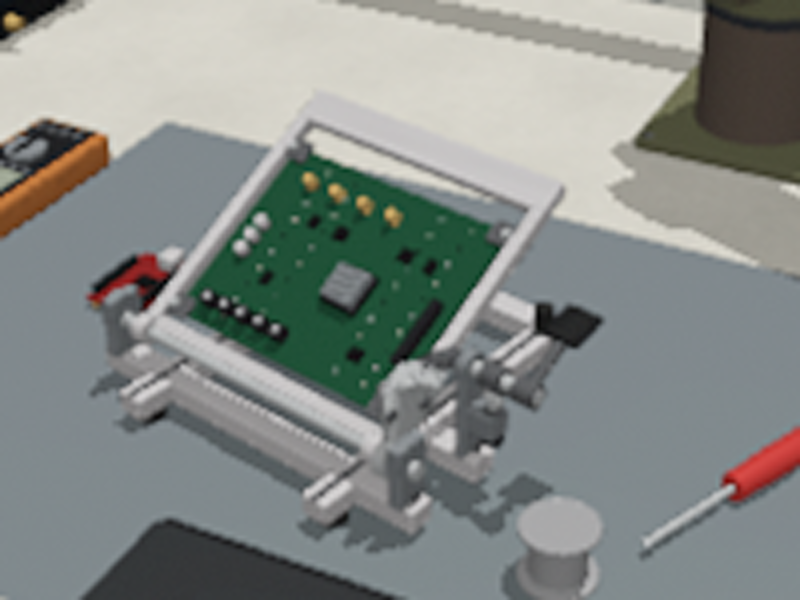

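View pics/top0.png

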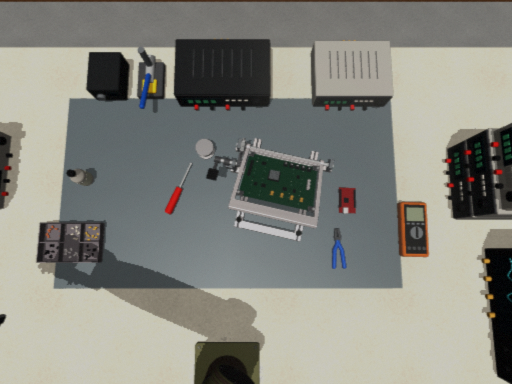

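```bash
cat > fit.py <<'E'
from cell import *
import numpy as np
from scipy.optimize import least_squares
def proj(c,P):
    k=get_calibration(c);T=np.linalg.inv(k["cam_to_world"]);p=T[:3,:3]@P+T[:3,3]
    return np.array([k["cx"]+k["fx"]*p[0]/-p[2],k["cy"]+k["fy"]*-p[1]/-p[2]])
def H(q,p):
    c,s=np.cos(q[2]),np.sin(q[2]);return np.array([q[0]+c*p[0]-s*p[1],q[1]+s*p[0]+c*p[1],p[2]])
def F(q,d,y,h,t=None):
    t=q[3] if t is None else t
    return H(q,[.110-d*np.cos(t)+h*np.sin(t),y,.060+d*np.sin(t)+h*np.cos(t)])
PAD=[.036-.0535,.205,.140]
E
cat > f1.py <<'E'
from fit import *
cr=lambda o,u:np.array([(u[0]+.5)/4-.5+o[0],(u[1]+.5)/4-.5+o[1]])
T=(170,110);S=(140,120)
for pf in (1,0):
  def PP(q): return H(q,[q[4],.205,.140])
  obs=[("top",PP,cr(T,(170,256))),("scene",PP,cr(S,(570,325))),
  ("top",lambda q:F(q,.256,.13,-.007),cr(T,(236,388))),("top",lambda q:F(q,.256,-.13,-.007),cr(T,(585,467))),
  ("scene",lambda q:F(q,.256,-.13,.007),cr(S,(315,92))),("scene",lambda q:F(q,.256,.13,.007),cr(S,(563,190)))]
  f=lambda q:np.concatenate([proj(c,g(q))-u for c,g,u in obs])
  r=least_squares(f,[.6,-.1,-.2,.5,-.02],loss="soft_l1");q=r.x;print(np.round(q,4),np.round(f(q),1))
  break
print("paddle",PP(q),"pivot",H(q,[.036,.205,.108]));
for t in(q[3],q[3]/2,0):print("rail",F(q,.24,0,.007,t),F(q,.24,.06,.007,t))
np.save("q.npy",q)
E
python3 f1.py
```

```text
[ 0.6057 -0.1643 -0.2274  0.5091 -0.0257] [-0.2 -0.1  0.1  0.  -0.8  0.1 -0.1  0.6 -0.6  0.4 -1.2 -0.3]
paddle [0.6269203  0.04116684 0.14      ] pivot [0.68698814 0.02726424 0.108     ]
rail [ 0.51202013 -0.14265884  0.18309624] [ 0.52554939 -0.08420408  0.18309624]
rail [ 0.48829162 -0.13716692  0.1272144 ] [ 0.50182088 -0.07871216  0.1272144 ]
rail [ 0.47903835 -0.13502527  0.067     ] [ 0.4925676 -0.0765705  0.067    ]
```

```bash
cat > d.py <<'E'
from fit import *
q=np.load("q.npy");yw=q[2]
def rel(P,p=None):
    p=observe()["ee_pos"] if p is None else p
    d=np.asarray(P)-p;c,s=np.cos(yw),np.sin(yw)
    return np.round([-(c*d[0]+s*d[1]),-s*d[0]+c*d[1],-d[2]],4)
E
python3 -c "
from d import *
print(np.degrees(yw),'to above paddle',rel(H(q,[-.026,.207,.175])))"
```

```text
-13.031549463558166 to above paddle [-0.4993 -0.4585  0.0564]
```

Request:
{"op": "apply_moves", "data": {
  "grip": 0,
  "newtons": 20,
  "targets": [
    {"travel":[0,0,0],"angular":[0,0,-4.5]},
    {"travel":[0,0,0],"angular":[0,0,-4.5]},
    {"travel":[-0.028,-0.0255,0],"angular":[0,0,0]},
    {"travel":[-0.028,-0.0255,0],"angular":[0,0,0]},
    {"travel":[-0.028,-0.0255,0],"angular":[0,0,0]},
    {"travel":[-0.028,-0.0255,0],"angular":[0,0,0]},
    {"travel":[-0.028,-0.0255,0],"angular":[0,0,0]},
    {"travel":[-0.028,-0.0255,0],"angular":[0,0,0]},
    {"travel":[-0.028,-0.0255,0],"angular":[0,0,0]},
    {"travel":[-0.028,-0.0255,0],"angular":[0,0,0]}
  ]
}}

```text
time: 1.53
ee_pos: [0.4169, 0.3516, 0.2316]
eef_rot: [180.0, 0.0, 167.0]
contact_force: [0.6, 0.5, -0.7]
width: 0.005
gripper_force: 0.0
```

Request:
{"op": "apply_moves", "data": {
  "targets": [
    {"travel":[-0.028,-0.0255,0],"angular":[0,0,0]},
    {"travel":[-0.028,-0.0255,0],"angular":[0,0,0]},
    {"travel":[-0.028,-0.0255,0],"angular":[0,0,0]},
    {"travel":[-0.028,-0.0255,0],"angular":[0,0,0]},
    {"travel":[-0.028,-0.0255,0],"angular":[0,0,0]},
    {"travel":[-0.028,-0.0255,0],"angular":[0,0,0]},
    {"travel":[-0.028,-0.0255,0],"angular":[0,0,0]},
    {"travel":[-0.028,-0.0255,0],"angular":[0,0,0]},
    {"travel":[-0.02,-0.018,0],"angular":[0,0,0]},
    {"travel":[0,0,0],"angular":[0,0,0]}
  ]
}}

```text
time: 2.37
ee_pos: [0.606, 0.0776, 0.2313]
eef_rot: [-179.9, 0.1, 166.7]
contact_force: [-0.3, 1.1, 0.4]
width: -0.002
gripper_force: 0.0
```

```bash
python3 -c "
from d import *
s=observe();print(s['time'],s['ee_pos'],s['eef_rot'],s['contact_force'],s['width'])
print(rel(H(q,[-.026,.207,.140])))"
```

```text
2.3667 [0.60596007 0.07762205 0.23129313] [-1.79928532e+02  7.74145130e-02  1.66671720e+02] [-0.28878037  1.05998411  0.43904861] -0.0016632077260584413
[-0.0283 -0.0288  0.0913]
```

Request:
{"op": "apply_moves", "data": {
  "targets": [
    {"travel":[-0.014,-0.0145,0],"angular":[0,0,0]},
    {"travel":[-0.0145,-0.0145,0],"angular":[0,0,0]},
    {"travel":[0,0,0.015],"angular":[0,0,0]},
    {"travel":[0,0,0.018],"angular":[0,0,0]},
    {"travel":[0,0,0.018],"angular":[0,0,0]},
    {"travel":[0,0,0.015],"angular":[0,0,0]},
    {"travel":[0,0,0.01],"angular":[0,0,0]},
    {"travel":[0,0,0],"angular":[0,0,0]},
    {"travel":[0,0,0],"angular":[0,0,0]},
    {"travel":[0,0,0],"angular":[0,0,0]}
  ]
}}

```text
time: 3.2
ee_pos: [0.6254, 0.0476, 0.1564]
eef_rot: [180.0, 0.1, 167.0]
contact_force: [0.8, 0.2, 0.8]
width: 0.004
gripper_force: 0.0
```

```bash
python3 -c "
from d import *
import cv2
s=observe();print(s['time'],s['ee_pos'],s['eef_rot'],s['contact_force'],s['width'])
print(rel(H(q,[-.026,.207,.140])))
a=snapshot('scene')[120:270,180:380,::-1];b=snapshot('top')[110:260,170:370,::-1]
cv2.imwrite('pics/p1.png',cv2.resize(np.hstack([a,b]),(800,300),interpolation=cv2.INTER_CUBIC))"
```

```text
3.2 [0.62541473 0.04756545 0.15635801] [1.79974600e+02 8.20439613e-02 1.66979086e+02] [0.83645231 0.22007468 0.78751356] 0.004155737491980413
[-0.0026 -0.0039  0.0164]
```

View pics/p1.png

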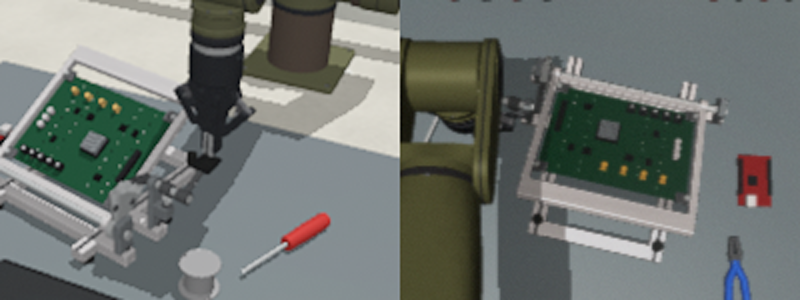

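Request:
{"op": "apply_moves", "data": {
  "targets": [
    {"travel":[-0.001,-0.003,0.004],"angular":[0,0,0]},
    {"travel":[0,0,0.004],"angular":[0,0,0]},
    {"travel":[0,0,0.004],"angular":[0,0,0]},
    {"travel":[0,0,0.004],"angular":[0,0,0]},
    {"travel":[0.001,0,0.004],"angular":[0,0,0]},
    {"travel":[0.001,0,0.004],"angular":[0,0,0]},
    {"travel":[0.001,0,0.004],"angular":[0,0,0]},
    {"travel":[0,0,0],"angular":[0,0,0]},
    {"travel":[0,0,0],"angular":[0,0,0]},
    {"travel":[0,0,0],"angular":[0,0,0]}
  ]
}}

```text
time: 4.13
ee_pos: [0.6224, 0.0446, 0.1273]
eef_rot: [-180.0, 0.0, 167.0]
contact_force: [0.3, -1.1, -0.6]
width: 0.0
gripper_force: 0.0
```

```bash
python3 -c "
from d import *
import cv2
s=observe();print(s['ee_pos'],s['contact_force'],rel(H(q,[-.026,.205,.140])))
a=snapshot('scene')[150:240,200:320,::-1]
cv2.imwrite('pics/p2.png',cv2.resize(a,(800,600),interpolation=cv2.INTER_CUBIC))"
```

```text
[0.62242792 0.04462707 0.12727506] [ 0.25675175 -1.09121148 -0.6204673 ] [-0.0048 -0.0024 -0.0127]
```

View pics/p2.png

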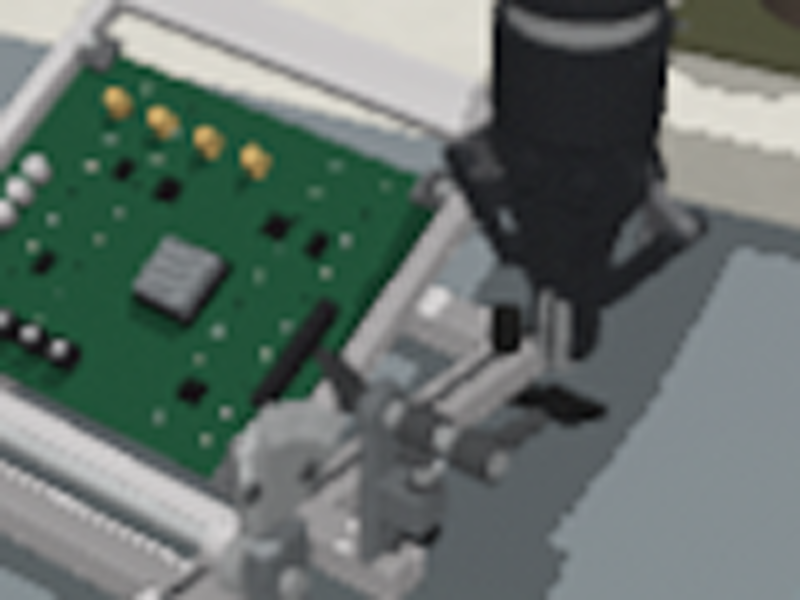

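```bash
python3 -c "
from d import *
print(proj('scene',H(q,[-.026,.205,.140])),proj('scene',H(q,[-.037,.205,.103])),proj('scene',H(q,[-.030,.205,.125])),proj('scene',observe()['ee_pos']))
for n in('paddle','pawl'): print([(d['conf'],d['extent']) for d in boxes_of('scene',n)])"
```

```text
[282.33839032 200.87002041] [283.95818341 209.44758594] [282.91364462 204.46243141] [283.74534965 203.95599031]
[(0.56, [243.6, 203.4, 44.1, 17.4])]
[(0.61, [249.5, 203.2, 37.6, 15.5])]
```

Request:
{"op": "apply_moves", "data": {
  "targets": [
    {"travel":[0,0,-0.02],"angular":[0,0,0]},
    {"travel":[0,0,-0.03],"angular":[0,0,0]},
    {"travel":[0,0,-0.03],"angular":[0,0,0]},
    {"travel":[0,0,-0.03],"angular":[0,0,0]},
    {"travel":[0.031,0,0],"angular":[0,0,0]},
    {"travel":[0.031,-0.01,0],"angular":[0,0,0]},
    {"travel":[0,-0.03,0],"angular":[0,0,0]},
    {"travel":[0,-0.03,0],"angular":[0,0,0]},
    {"travel":[0,-0.03,0],"angular":[0,0,0]},
    {"travel":[0,-0.03,0],"angular":[0,0,0]}
  ]
}}

```text
time: 5.12
ee_pos: [0.5321, -0.0689, 0.2379]
eef_rot: [-180.0, 0.1, 167.0]
contact_force: [0.7, 0.4, 0.3]
width: 0.002
gripper_force: 0.0
```

Request:
{"op": "apply_moves", "data": {
  "targets": [
    {"travel":[0,-0.03,0],"angular":[0,0,0]},
    {"travel":[0,-0.03,0],"angular":[0,0,0]},
    {"travel":[0,-0.017,0],"angular":[0,0,0]},
    {"travel":[0,0,0.01],"angular":[0,0,0]},
    {"travel":[0,0,0.015],"angular":[0,0,0]},
    {"travel":[0,0,0.01],"angular":[0,0,0]},
    {"travel":[0,0,0],"angular":[0,0,0]},
    {"travel":[0,0,0],"angular":[0,0,0]},
    {"travel":[0,0,0],"angular":[0,0,0]},
    {"travel":[0,0,0],"angular":[0,0,0]}
  ]
}}

```text
time: 5.95
ee_pos: [0.5158, -0.1427, 0.2032]
eef_rot: [-180.0, 0.1, 167.0]
contact_force: [-0.7, 0.4, 0.9]
width: 0.003
gripper_force: 0.0
```

```bash
python3 -c "
from d import *
import cv2
s=observe();print(s['time'],s['ee_pos'],s['contact_force'],s['eef_rot'])
for t in (q[3],.4,.3,.2,.1,0): print(t,rel(F(q,.24,0,.007,t)))
a=snapshot('scene')[140:260,160:320,::-1]
cv2.imwrite('pics/p3.png',cv2.resize(a,(800,600),interpolation=cv2.INTER_CUBIC))"
```

```text
5.95 [ 0.51584682 -0.14271773  0.20323368] [-0.66887137  0.41230518  0.88171033] [-1.79989918e+02  8.24603405e-02  1.66999215e+02]
0.5091483727868171 [ 0.0037 -0.0008  0.0201]
0.4 [ 0.0159 -0.0008  0.0433]
0.3 [ 0.0248 -0.0008  0.0656]
0.2 [ 0.0314 -0.0008  0.0887]
0.1 [ 0.0357 -0.0008  0.1123]
0 [ 0.0376 -0.0008  0.1362]
```

View pics/p3.png

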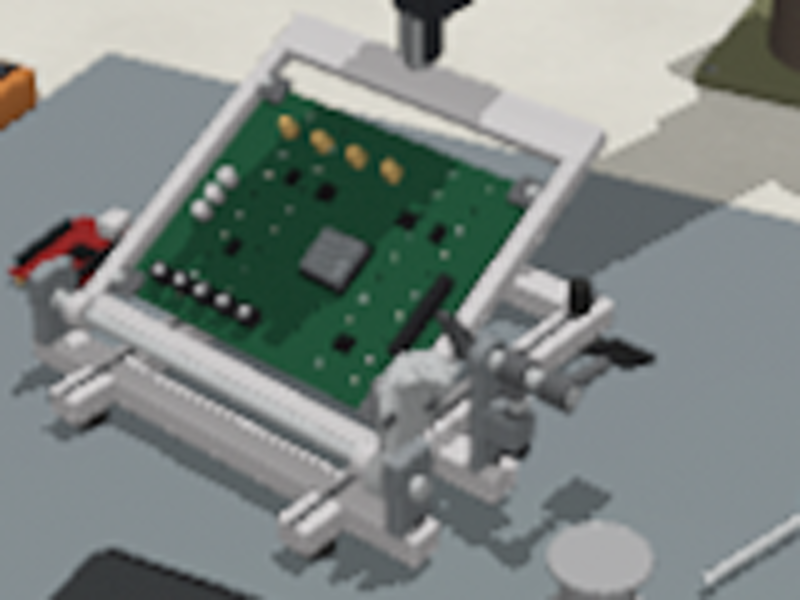

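Request:
{"op": "apply_moves", "data": {
  "targets": [
    {"travel":[0,0,0.006],"angular":[0,0,0]},
    {"travel":[0,0,0.006],"angular":[0,0,0]},
    {"travel":[0.001,0,0.003],"angular":[0,0,0]},
    {"travel":[0.001,0,0.003],"angular":[0,0,0]},
    {"travel":[0.001,0,0.003],"angular":[0,0,0]},
    {"travel":[0.001,0,0.003],"angular":[0,0,0]},
    {"travel":[0.001,0,0.003],"angular":[0,0,0]},
    {"travel":[0.001,0,0.003],"angular":[0,0,0]},
    {"travel":[0.001,0,0.002],"angular":[0,0,0]},
    {"travel":[0.001,0,0.002],"angular":[0,0,0]}
  ]
}}

```text
time: 6.83
ee_pos: [0.5073, -0.1413, 0.1681]
eef_rot: [-180.0, -0.0, 167.0]
contact_force: [-1.2, 0.1, 3.9]
width: 0.004
gripper_force: 1.3
```

Request:
{"op": "apply_moves", "data": {
  "targets": [
    {"travel":[0.002,0,0.004],"angular":[0,0,0]},
    {"travel":[0.002,0,0.004],"angular":[0,0,0]},
    {"travel":[0.002,0,0.004],"angular":[0,0,0]},
    {"travel":[0.002,0,0.004],"angular":[0,0,0]},
    {"travel":[0.0015,0,0.004],"angular":[0,0,0]},
    {"travel":[0.0015,0,0.004],"angular":[0,0,0]},
    {"travel":[0.0015,0,0.004],"angular":[0,0,0]},
    {"travel":[0.0015,0,0.004],"angular":[0,0,0]},
    {"travel":[0.001,0,0.004],"angular":[0,0,0]},
    {"travel":[0.001,0,0.004],"angular":[0,0,0]}
  ]
}}

```text
time: 7.67
ee_pos: [0.4915, -0.1376, 0.1278]
eef_rot: [-180.0, -0.0, 167.0]
contact_force: [-0.4, -1.3, 2.7]
width: -0.003
gripper_force: 1.2
```

Request:
{"op": "apply_moves", "data": {
  "targets": [
    {"travel":[0.001,0,0.004],"angular":[0,0,0]},
    {"travel":[0.001,0,0.004],"angular":[0,0,0]},
    {"travel":[0.001,0,0.004],"angular":[0,0,0]},
    {"travel":[0.001,0,0.004],"angular":[0,0,0]},
    {"travel":[0.001,0,0.004],"angular":[0,0,0]},
    {"travel":[0.001,0,0.004],"angular":[0,0,0]},
    {"travel":[0.0005,0,0.004],"angular":[0,0,0]},
    {"travel":[0.0005,0,0.004],"angular":[0,0,0]},
    {"travel":[0.0005,0,0.004],"angular":[0,0,0]},
    {"travel":[0.0005,0,0.004],"angular":[0,0,0]}
  ]
}}

```text
time: 8.5
ee_pos: [0.4837, -0.1356, 0.0877]
eef_rot: [180.0, -0.0, 167.0]
contact_force: [-1.5, -0.3, 2.3]
width: 0.001
gripper_force: 1.2
```

Now the last 20 mm, slower near the rests.

Request:
{"op": "apply_moves", "data": {
  "targets": [
    {"travel":[0.0005,0,0.003],"angular":[0,0,0]},
    {"travel":[0.0005,0,0.003],"angular":[0,0,0]},
    {"travel":[0,0,0.003],"angular":[0,0,0]},
    {"travel":[0,0,0.002],"angular":[0,0,0]},
    {"travel":[0,0,0.002],"angular":[0,0,0]},
    {"travel":[0,0,0.002],"angular":[0,0,0]},
    {"travel":[0,0,0.001],"angular":[0,0,0]},
    {"travel":[0,0,0.001],"angular":[0,0,0]},
    {"travel":[0,0,0.001],"angular":[0,0,0]},
    {"travel":[0,0,0.001],"angular":[0,0,0]}
  ]
}}

```text
time: 9.33
ee_pos: [0.4831, -0.1355, 0.0693]
eef_rot: [180.0, -0.0, 166.9]
contact_force: [-1.7, 0.9, 1.3]
width: -0.001
gripper_force: 1.0
```

Request:
{"op": "apply_moves", "data": {
  "targets": [
    {"travel":[0,0,0.0005],"angular":[0,0,0]},
    {"travel":[0,0,0.0005],"angular":[0,0,0]},
    {"travel":[0,0,0.0005],"angular":[0,0,0]},
    {"travel":[0,0,0.0005],"angular":[0,0,0]},
    {"travel":[0,0,0.0005],"angular":[0,0,0]},
    {"travel":[0,0,0.0005],"angular":[0,0,0]},
    {"travel":[0,0,0],"angular":[0,0,0]},
    {"travel":[0,0,0],"angular":[0,0,0]},
    {"travel":[0,0,0],"angular":[0,0,0]},
    {"travel":[0,0,0],"angular":[0,0,0]}
  ]
}}

```text
time: 10.17
ee_pos: [0.4832, -0.1355, 0.067]
eef_rot: [180.0, -0.0, 167.0]
contact_force: [-3.2, 2.1, 6.1]
width: -0.003
gripper_force: 3.2
```

Request:
{"op": "apply_moves", "data": {
  "targets": [
    {"travel":[0,0,0.0005],"angular":[0,0,0]},
    {"travel":[0,0,0.0005],"angular":[0,0,0]},
    {"travel":[0,0,0],"angular":[0,0,0]},
    {"travel":[0,0,0],"angular":[0,0,0]},
    {"travel":[0,0,0],"angular":[0,0,0]},
    {"travel":[0,0,0],"angular":[0,0,0]},
    {"travel":[0,0,0],"angular":[0,0,0]},
    {"travel":[0,0,0],"angular":[0,0,0]},
    {"travel":[0,0,0],"angular":[0,0,0]},
    {"travel":[0,0,0],"angular":[0,0,0]}
  ]
}}

```text
time: 11.0
ee_pos: [0.4832, -0.1355, 0.067]
eef_rot: [180.0, -0.0, 167.0]
contact_force: [-6.3, 3.2, 11.4]
width: -0.007
gripper_force: 6.1
```

Stopped at 67 mm with the force rising, so the frame is on its rests. I'll lift off straight up and check.

Request:
{"op": "apply_moves", "data": {
  "targets": [
    {"travel":[0,0,-0.002],"angular":[0,0,0]},
    {"travel":[0,0,-0.004],"angular":[0,0,0]},
    {"travel":[0,0,-0.015],"angular":[0,0,0]},
    {"travel":[0,0,-0.025],"angular":[0,0,0]},
    {"travel":[0,0,-0.03],"angular":[0,0,0]},
    {"travel":[0,0,-0.03],"angular":[0,0,0]},
    {"travel":[0,0,-0.03],"angular":[0,0,0]},
    {"travel":[0,0,-0.015],"angular":[0,0,0]},
    {"travel":[0,0,0],"angular":[0,0,0]},
    {"travel":[0,0,0],"angular":[0,0,0]}
  ]
}}

```text
time: 11.83
ee_pos: [0.4836, -0.1358, 0.217]
eef_rot: [-180.0, 0.1, 167.0]
contact_force: [-0.5, -1.1, -0.3]
width: 0.002
gripper_force: 0.0
```

```bash
python3 -c "
from d import *
import cv2
print(observe()['ee_pos'],observe()['contact_force'])
for y in(-.13,.13): print((np.array(proj('scene',F(q,.256,y,.007,0)))-[160,140])*5)
print((proj('scene',H(q,[-.037,.205,.103]))-[160,140])*5)
a=snapshot('scene')[140:260,160:320,::-1]
cv2.imwrite('pics/p4.png',cv2.resize(a,(800,600),interpolation=cv2.INTER_CUBIC))"
```

```text
[ 0.48359538 -0.13581952  0.21699945] [-0.54509096 -1.05962878 -0.34598256]
[329.91004214 151.20790191]
[620.42366987 275.82947564]
[619.79091707 347.2379297 ]
```

View pics/p4.png

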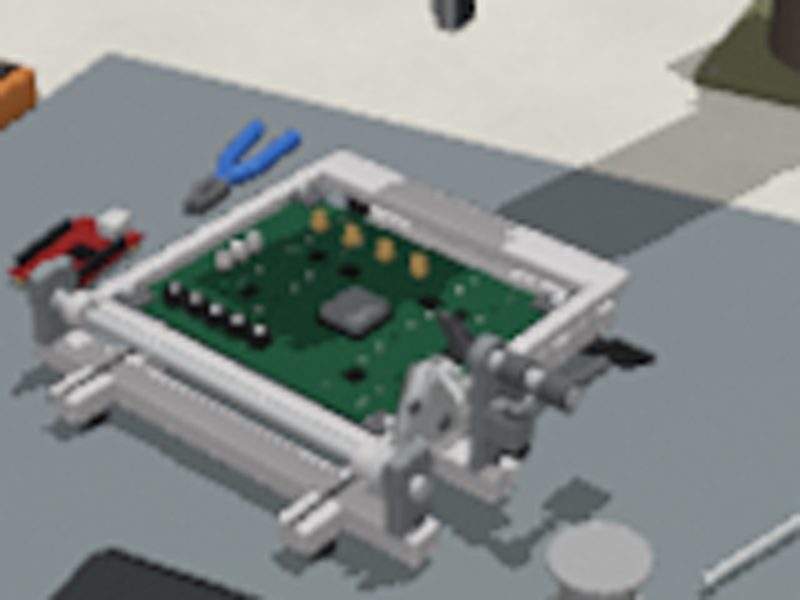

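The frame lies flat: its corners are at about (335,150) and (630,270), close to the predicted (330,151) and (620,276). The paddle is at (620,352), its off position, and the gripper is clear.

```bash
python3 -c "
from cell import *
print(sign_off())"
```

```text
the job is handed in; nothing more can be done
None
```

The pawl is snapped off and left off, and the frame lies flat on its rests. I handed the job in at about 12 s with the gripper clear; the highest wrist force I read was about 13 N.

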